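# Load an unevenly filled jar carrier into the shaker clamp

### The job

The jar carrier is loaded unevenly: find with small trial lifts of a centimetre or two where along its handle it balances, then carry it level, without tipping it, to the shaker. Set it down gently on the rubber mat between the two bars, lengthwise and about midway along them, let go, and then slide the clamp bar up until the carrier is held snug against the fixed bar. Leave the other things on the bench undisturbed.

Things in the scene. Friction and masses are not known exactly. Their poses are not given: they have to be found in the camera images.
- carrier_handle (a point): middle, on the axis, of the carrier's handle: a round, smooth, slippery steel bar, 12 mm diameter, running lengthwise (its y axis) from end plate to end plate, free for gripping over 180 mm, 122 mm above the tray's underside; jar tops are 55 mm below it. It takes a firm grip (some 40 N); held away from the balance point the carrier still turns in the fingers, heavy end down.
- carrier_base (a point): middle of the carrier's underside, axes as carrier_handle. Plain aluminium tray 200 mm long (y), 52 mm wide (x), walls 34 mm high, four cells in a row, an upright plate at each end holding the handle. With its jars it weighs 0.7 to 1 kg, unevenly loaded: it balances 30 to 55 mm from mid-length, towards one end or the other, which cannot be seen.
- jar_a_mid (a point): centre (half-way up) of a jar in the carrier: 42 mm diameter, 64 mm high, opaque grey body, steel screw lid. The three jars look alike; their filling (grinding balls or next to nothing) cannot be seen. jar_a and jar_b stand in the two end cells, either way round.
- jar_b_mid (a point): centre of a second jar in the carrier, outwardly like jar_a, in the other end cell
- jar_c_mid (a point): centre of the third jar in the carrier, outwardly like jar_a, in a middle cell
- stop_face (a point): on the shaker (fixed; low putty-coloured box, aluminium platform 270 by 300 mm): point on the fixed bar's inner face, mid-length, at the height of the rubber mat (85 mm above the bench). x points from the sliding bar to the fixed bar, y along the bars. The fixed bar lies beyond (x 0 to 20 mm), 26 mm high over the mat; the mat reaches 225 mm to -x and 130 mm to either side.
- clamp (a joint): position of the sliding clamp bar in m: 0 = fully open, the bars' inner faces 145 mm apart; it grows as the bar is pushed towards the fixed bar (at most 0.120): the opening is 145 mm minus the value, so about 0.093 when it holds the 52 mm wide carrier. It slides stiffly (3 N) and stays where it is left.
- clamp_knob (a point): centre of the clamp bar's upright grey knob (30 mm diameter, 30 mm high, centre 45 mm above the mat), mid-length, 50 mm behind the bar's inner face (away from the fixed bar); axes as stop_face. The bar is 20 mm thick and 25 mm high over the mat. The knob can be gripped from above.
- beaker_mid (a point): bystander: centre of a glass beaker, 68 mm wide, 88 mm high, near the carrier
- mortar_mid (a point): bystander: centre of a white mortar bowl, 90 mm wide, 55 mm high, near the carrier
- spare_jar_mid (a point): bystander: centre of a loose jar like those in the carrier, standing on the bench near it
- wash_bottle_mid (a point): bystander: centre of a white plastic bottle with a red cap, 68 mm wide, 190 mm high, upright beyond the middle of the bench

How it is judged:
By the outcome, as a careful person would: the job done as asked, in the order asked, and still so for the second after the job is handed in, with the robot touching nothing.
It also fails if it takes over 72 s, if anything falls off the work surface, if the arm or the gripper's body presses on something with over 40 N, if the wrist force passes 120 N, or if a joint passes its speed limit or range.

### The arm

A 6-joint arm with a two-finger parallel gripper is mounted at the origin on the work surface. World frame = base frame: x ahead of the robot, y to its left, z up, the work surface at z = 0. Lengths are in mm, angles in degrees, forces in N, time in s.
With the tool pointing down it reaches from about 350 to 850 mm from the base axis. Payload 8.1 kg.
Tool frame: the origin (TCP) lies midway between the tips of the shut fingers; the grasp point (between the pads) lies 19 mm behind it (hold_point_z is the distance from the TCP to the grasp point, in mm); z points along the fingers, y is the direction in which the jaws open and shut (so a half turn about z gives the same grasp; the last joint's range is limited). The gripper opens to 85 mm and grips with 20 to 120 N. Pads are 22 mm wide; open, the fingers measure 114 mm over their backs; the gripper's body (76 mm by 85 mm) begins 54 mm behind the grasp point. The pads swing forward as they close: fully open they stand 13 mm farther back than shut.
Start: joints at [63.976, 7.471, 85.268, -0, 87.261, -4.893], TCP at [216.277, 559.669, 231.292] pointing down, gripper open.
Joint ranges: [-169.43, 169.43], [-51.17, 129.36], [1.28, 143.12], [-76.62, 256.62], [0, 156.53], [-152.29, 152.29]. Speed limits (degrees/s): [136.94, 136.94, 159.86, 180, 180, 180].

### API

Orientations are given as [roll, pitch, yaw] about the fixed x, y, z axes, in that order (R = Rz(yaw) Ry(pitch) Rx(roll)).
In Python, from bench import sense, snapshot, camera_params, hand_in, hold_point_z gives the robot as it stands.
- The arm moves only by the tool servo_tool, never from a script. Its argument "motion" is a list of rows, each a list of 7 numbers: the finger opening in mm, from 0 to 85.4, then the shift along the tool's x, y, z in mm, then the turn, a rotation vector about the tool's x, y, z in rad. A call has 1 to 10 rows; each row shifts and turns the pose as measured when the row begins, along the tool's axes as they then stand; what a row does not reach is not made up. A row lasts 1/10 s, in which the tool goes at most 50 mm and 8.59 degrees, less where a joint would pass 70% of its speed; a pose out of reach is approached as far as the arm can. A call with a gripper value outside its range is refused whole. The fingers move at their own pace and stop on an object; "force" is the grip in N (left out, the last holds). Time passes only in rows, so rows that do not move let the fingers close. It gives the time, the measured TCP pose, the force and the opening at its end, in the units of the state.
- sense(): the state, without advancing time (a new reading comes with each control period).
- snapshot(name): name is "side" or "top"; returns the picture (384x512x3 uint8, blue, green, red); there is no depth.
- camera_params(name): a dict with "fx", "fy", "cx", "cy" (pixels), "D" ([k1, k2, p1, p2, k3] as OpenCV has them; the pictures are not rectified), "R" (3x3) and "t" (3): a world point X has camera coordinates R X + t. Camera axes: x right, y down, z forward; pixel columns grow to the right and rows downward; lengths in mm; the calibration is good to about 2 mm. A picture is of the moment at which its call begins. camera_params takes no time and is no camera call.
- hand_in(): hands the job in, once; it reports no verdict.
The state is a dict: "time": time; "joint_pos": joint angles; "qd": joint speeds; "joint_efforts": joint torques, N m; "tool_pos": TCP position; "tcp_rot": TCP orientation; "ft_force": force on the tool from outside, world axes, zero at the start; "wrist_torque": the same for the moment, N m; "finger_gap": finger opening in mm.
Only numpy, scipy, OpenCV 4.12 (cv2) and the standard library are available. Lean on these libraries where they do the work, as an engineer would, in place of code of your own. Each camera call takes 0.05 s, during which the arm holds its last target. There are 200 camera calls.

## Working session

There is one attempt and no reset: what is moved stays moved. The work goes in short steps, Python scripts to look and compute and a tool call to move; the robot and the scene stay as the last step left them, time stands still between calls to the robot, and variables do not carry over. Pictures are saved under pics/ and viewed, about 8 in all and at most 12, crops included, and the job is handed in when it is done.

Besides the shell and the picture viewer there is one more tool, called after ">>>" by a JSON object that holds its "api" and its "payload". servo_tool: Moves the arm, as the interface text tells. Its arguments: {"type":"object","properties":{"motion":{"type":"array"},"force":{"type":"number"}},"required":["motion"]}

```bash
mkdir -p pics; ls; python3 - <<'E'
from bench import *
import cv2
for n in("side","top"):
    cv2.imwrite(f"pics/{n}0.png",snapshot(n)); p=camera_params(n); print({k:(v if not hasattr(v,'round') else v) for k,v in p.items()})
print(sense())
E
```

```text
pics
{'fx': 422.7548129328963, 'fy': 422.7548129328963, 'cx': 255.5258070888904, 'cy': 191.10290683217866, 'D': array([-0.01617989,  0.        ,  0.        ,  0.        ,  0.        ]), 'R': array([[ 0.96596936, -0.2582621 , -0.01427864],
       [-0.19743419, -0.70054311, -0.6857544 ],
       [ 0.16710157,  0.66523683, -0.72769295]]), 't': array([-594.57580884,  165.07988633, 1050.38708486])}
{'fx': 378.51123289364165, 'fy': 378.51123289364165, 'cx': 248.71678143799545, 'cy': 188.51995619092708, 'D': array([0.02681708, 0.        , 0.        , 0.        , 0.        ]), 'R': array([[-0.14939738, -0.98877379,  0.00260969],
       [-0.96472685,  0.14518445, -0.21959867],
       [ 0.21675452, -0.0353251 , -0.97558681]]), 't': array([ 33.22089234, 605.07827389, 964.5828747 ])}
{'time': 0.1, 'joint_pos': array([ 6.39771432e+01,  7.51153553e+00,  8.53253982e+01,  5.76422835e-04,
        8.72598818e+01, -4.89529071e+00]), 'qd': array([ 0.058878  , -0.14551886, -0.17160388, -0.0612681 ,  0.04525258,
       -0.03210258]), 'joint_efforts': array([ 2.24455757e-04, -5.70950282e+01, -5.01943910e+01, -3.04312307e-04,
        8.14881729e-03,  7.31607270e-05]), 'tool_pos': array([216.04390199, 559.21644069, 230.31884526]), 'tcp_rot': array([-1.79903587e+02, -8.83537070e-03,  1.58872398e+02]), 'ft_force': array([-0.36731685,  0.32066387,  0.46666296]), 'wrist_torque': array([-0.0113554 ,  0.00676579,  0.02505792]), 'finger_gap': 85.45160194305627}
```

View pics/side0.png

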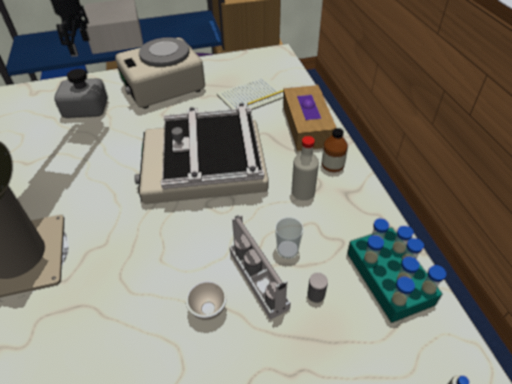

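View pics/top0.png

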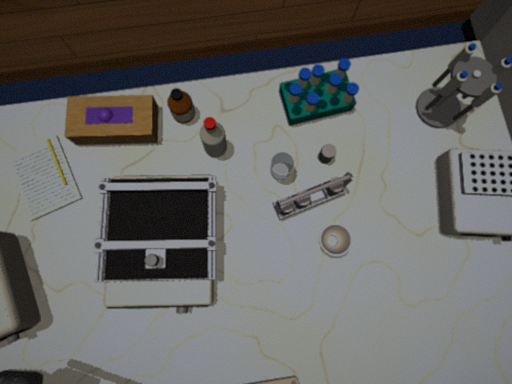

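The side view shows the carrier from about (235,225) to (285,310), with the shaker at (205,155), mortar at (207,302), beaker at (288,240) and spare jar at (317,288). In the top view the carrier runs from about (278,210) to (350,180). The fixed bar is at row ~184, the sliding bar at row ~244 and the knob at (152,258). Next I'll enlarge the views.

```bash
cat > h.py <<'E'
import cv2,numpy as np
from bench import *
def ray(n,uv):
    p=camera_params(n);K=np.array([[p['fx'],0,p['cx']],[0,p['fy'],p['cy']],[0,0,1]])
    u=cv2.undistortPoints(np.array([[uv]],float),K,p['D'])[0,0]
    R=np.array(p['R']);t=np.array(p['t']);return -R.T@t,R.T@np.array([u[0],u[1],1])
def plane(n,uv,z):
    c,d=ray(n,uv);return c+d*(z-c[2])/d[2]
def tri(a,b):
    c1,d1=ray("side",a);c2,d2=ray("top",b)
    s=np.linalg.lstsq(np.c_[d1,-d2],c2-c1,rcond=None)[0];P=c1+d1*s[0];Q=c2+d2*s[1]
    return (P+Q)/2,np.linalg.norm(P-Q)
def proj(n,X):
    p=camera_params(n);K=np.array([[p['fx'],0,p['cx']],[0,p['fy'],p['cy']],[0,0,1]])
    return cv2.projectPoints(np.array(X,float).reshape(-1,3),cv2.Rodrigues(np.array(p['R']))[0],np.array(p['t']),K,p['D'])[0][:,0]
def crop(im,x,y,w,h,s,name):
    c=cv2.resize(im[y:y+h,x:x+w],None,fx=s,fy=s,interpolation=cv2.INTER_CUBIC)
    for i in range(0,w,10): cv2.putText(c,str(x+i),(i*s,8),0,.3,(0,0,255),1) if (x+i)%20==0 else 0; cv2.line(c,(i*s,10),(i*s,16),(0,0,255),1)
    for j in range(0,h,10): cv2.putText(c,str(y+j),(0,j*s+4),0,.3,(0,0,255),1) if (y+j)%20==0 else 0; cv2.line(c,(20,j*s),(26,j*s),(0,0,255),1)
    cv2.imwrite(name,c);return c
E
python3 - <<'E'
from h import *
a=cv2.imread("pics/side0.png");b=cv2.imread("pics/top0.png")
A=crop(a,220,210,80,110,5,"pics/_a.png");B=crop(b,265,165,80+10,50,4,"pics/_b.png")
B=crop(b,260,160,100,70,4,"pics/_b.png")
c=np.zeros((550,800,3),np.uint8);c[:550,:400]=A;c[:280,400:]=B;cv2.imwrite("pics/c1.png",c)
A=crop(a,130,90,150,110,4,"pics/_a.png")[:, :600]
B=crop(b,90,165,140,150,4,"pics/_b.png");cv2.imwrite("pics/c2.png",B)
E
```

```text
(no output)
```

View pics/c1.png

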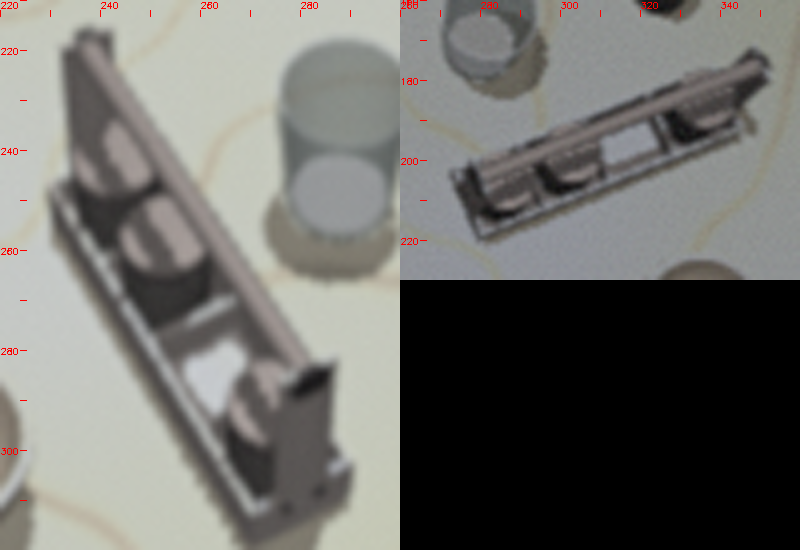

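View pics/c2.png

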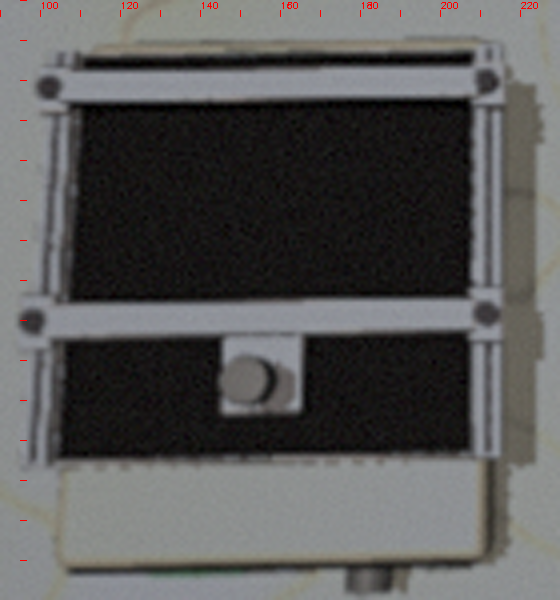

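Crop 1: the handle runs from (238,219) to (281,282) in the side view and from (280,202.5) to (349,177) in the top view. The jars are in cells 1, 2 and 4, counted from the shaker end. Crop 2, on the shaker: the fixed bar's inner edge is at about (110,190.5)–(207,189.3), the sliding bar's inner edge at about (110,240)–(207,239), and the knob top at about (151.5,259).

```bash
python3 - <<'E'
from h import *
np.set_printoptions(precision=1,suppress=True)
for a,b in(((238.5,219.5),(280,202.5)),((281.5,281.5),(349,177))):
    print("handle",tri(a,b),plane("side",a,122),plane("top",b,122))
for z in(85,110):
    print(z,[plane("top",p,z) for p in((110,190.6),(207,189.3),(110,240),(207,239))])
print("bar ends",[plane("top",p,111) for p in((102,186.5),(211.5,185.3),(98,245.3),(211.5,243.5))])
print("knob",plane("top",(151.5,259),145))
print("cams",ray("top",(0,0))[0],ray("side",(0,0))[0])
print("mortar",plane("top",(335,240),50),"beaker",plane("top",(282,160),80),plane("side",(289,226),88),"spare",plane("top",(328,152),64),"bottle",plane("top",(210,125),190))
E
```

```text
handle (array([ 542.8, -129. ,  121.7]), np.float64(0.5110141231965579)) [ 542.5 -129.3  122. ] [ 543. -129.  122.]
handle (array([ 584.1, -314.9,  129.3]), np.float64(5.880822973740556)) [ 588.7 -310.4  122. ] [ 582.7 -317.   122. ]
85 [array([648.7, 309.3,  85. ]), array([613.8,  53.9,  85. ]), array([517.8, 318.3,  85. ]), array([482.6,  70.5,  85. ])]
110 [array([641.9, 301. , 110. ]), array([607.9,  52. , 110. ]), array([514.3, 309.7, 110. ]), array([480. ,  68.2, 110. ])]
bar ends [array([655.6, 320.2, 111. ]), array([616.5,  39. , 111. ]), array([505.5, 339.8, 111. ]), array([467. ,  58.3, 111. ])]
knob [448.9 202.7 145. ]
cams [ 379.6  -20.9 1073.8] [ 431.4 -736.7  869.1]
mortar [ 432.4 -266.1   50. ] beaker [ 666. -159.   80.] [ 657.5 -153.    88. ] spare [ 674.4 -292.1   64. ] bottle [750.2  18.  190. ]
```

```bash
python3 - <<'E'
from h import *
np.set_printoptions(precision=1,suppress=True)
b=cv2.imread("pics/top0.png").astype(int);a=cv2.imread("pics/side0.png").astype(int)
for x in range(276,356,6): 
    r=round(202.5-(x-280)*.37); print(x,r-6,b[r-6:r+7,x].mean(1).round().astype(int))
print()
for y in range(214,290,6):
    c=round(238.5+(y-219.5)*.69); print(y,c-7,a[y,c-7:c+8].mean(1).round().astype(int))
E
```

```text
276 198 [144 145 136 114  70  60  65  56  50  53  45  46  56]
282 196 [148 143 134 125 100 100 114 118 104  96 117 110  86]
288 194 [147 144 119  83  85 105 118 111  89  94  87  80  69]
294 191 [138 145 143 106  64  84 109 121 105  75  44  33  39]
300 189 [148 144 132 119 107 103 119 110  96  92  88  78  70]
306 187 [150 144 118  93  88 105 119 105  94 106  95  73  67]
312 185 [149 139  89  60  88 114 110  97 101 141 151 150 148]
318 182 [146 145 118  69  67 102 118 104  90 108 143 150 147]
324 180 [146 137  92  57  81 113 117 100  87 104  92  71  65]
330 178 [142 132 101  85 103 117 110  94  85  77  55  42  31]
336 176 [141 120 106 103 109 114 101  92  88  77  69  68  75]
342 174 [145 139 121 107 110 110  92  79  96  75  67  69  70]
348 171 [132  94  72  67 101 114 103  85  53  41  42  56  85]
354 169 [140 139 143 142 141 143 143 141 142 142 144 142 143]

214 228 [195 194 195 195 196 196 195 191 186 179 181 189 192 191 192]
220 232 [136 102  91  91 108 131 143 141 124 105 132 178 195 195 192]
226 236 [ 88  85  84  95 114 134 142 142 148 171 188 195 196 196 196]
232 240 [ 86  83  84  95 115 131 143 144 150 171 189 196 197 196 195]
238 244 [152 146 130 116 115 126 140 142 144 160 184 196 197 197 195]
244 248 [155 139 107  96 114 133 143 143 144 160 182 190 185 180 186]
250 253 [142 127 112 116 132 145 144 143 158 184 194 197 196 196 195]
256 257 [149 130 113 116 133 144 145 141 155 181 194 196 197 196 190]
262 261 [ 54  67  93 115 136 145 146 142 154 181 195 197 196 187 163]
268 265 [ 90  97 100 116 134 145 146 142 155 181 194 196 196 195 195]
274 269 [ 77  80  96 117 135 147 148 145 156 182 194 197 196 195 195]
280 273 [ 78  82  95 116 133 147 148 146 158 182 194 196 196 194 192]
286 277 [132 111  78  43  30  27  29  35  63 111 163 191 196 195 196]
```

```bash
python3 - <<'E'
from h import *
np.set_printoptions(precision=1,suppress=True)
S=[(238.3,220),(258.5,250),(280.7,283)];T=[(280,203.6),(314,190),(349,176.1)]
for z in (118,122):
  for p in S: print("s",plane("side",p,z))
  for p in T: print("t",plane("top",p,z))
for Tn in (T,):
  n=[np.cross(ray(k,P[0])[1],ray(k,P[2])[1]) for k,P in(("side",S),("top",T))]
  c=[ray(k,(0,0))[0] for k in("side","top")]
  d=np.cross(*n);d/=np.linalg.norm(d);print("dir",d*100,np.degrees(np.arctan2(d[1],d[0])))
  for y in(-130,-222,-315):
    A=np.array([n[0],n[1],[0,1,0]]);print(np.linalg.solve(A/np.linalg.norm(A,axis=1)[:,None],[n[0]@c[0]/np.linalg.norm(n[0]),n[1]@c[1]/np.linalg.norm(n[1]),y]))
E
```

```text
s [ 542.3 -127.4  118. ]
s [ 564.9 -220.6  118. ]
s [ 586.9 -311.   118. ]
t [ 540.8 -129.   118. ]
t [ 563.  -221.8  118. ]
t [ 585.9 -318.8  118. ]
s [ 541.7 -130.6  122. ]
s [ 564.2 -223.3  122. ]
s [ 586.1 -313.3  122. ]
t [ 540.2 -128.5  122. ]
t [ 562.2 -221.   122. ]
t [ 585.  -317.5  122. ]
dir [-22.7  97.3  -2.7] 103.14357690074759
[ 539.8 -130.   127. ]
[ 561.3 -222.   129.6]
[ 583.  -315.   132.2]
```

```bash
cat > plan.py <<'E'
import sys,numpy as np
from scipy.spatial.transform import Rotation as Rt
from bench import sense
# plan.py x y z yaw step gap : straight path, tool down, printed as tool-frame rows
x,y,z,yaw,step,gap=map(float,sys.argv[1:7])
s=sense();p=np.array(s['tool_pos']);R=Rt.from_euler('xyz',s['tcp_rot'],degrees=True)
G=np.array([x,y,z]);Q=Rt.from_euler('xyz',[180,0,yaw],degrees=True)
rv=(R.inv()*Q).as_rotvec();n=int(np.ceil(max(np.linalg.norm(G-p)/step,np.linalg.norm(rv)/.13,1)))
d=(G-p)/n
rows=[]
for i in range(n):
    rows.append([gap]+[round(v,1) for v in R.inv().apply(d)]+[round(v,3) for v in rv/n]); R=R*Rt.from_rotvec(rv/n)
print(s['time'],p.round(1),np.round(s['tcp_rot'],1),'F',np.round(s['ft_force'],1),'T',np.round(s['wrist_torque'],2),'gap',round(s['finger_gap'],1),n)
for i in range(0,n,10): print('[',','.join(str([round(v,3) for v in r]) for r in rows[i:i+10]),']')
E
python3 plan.py 553 -181 231 103.3 42 85
```

```text
0.1 [216.  559.2 230.3] [-179.9   -0.   158.9] F [-0.4  0.3  0.5] T [-0.01  0.01  0.03] gap 85.5 20
[ [85.0, np.float64(-29.1), np.float64(-28.5), np.float64(0.0), np.float64(-0.0), np.float64(0.0), np.float64(0.048)],[85.0, np.float64(-30.4), np.float64(-27.0), np.float64(0.0), np.float64(-0.0), np.float64(0.0), np.float64(0.048)],[85.0, np.float64(-31.7), np.float64(-25.5), np.float64(0.0), np.float64(-0.0), np.float64(0.0), np.float64(0.048)],[85.0, np.float64(-32.9), np.float64(-23.9), np.float64(-0.0), np.float64(-0.0), np.float64(0.0), np.float64(0.048)],[85.0, np.float64(-34.0), np.float64(-22.3), np.float64(-0.0), np.float64(-0.0), np.float64(0.0), np.float64(0.048)],[85.0, np.float64(-35.0), np.float64(-20.6), np.float64(-0.0), np.float64(-0.0), np.float64(0.0), np.float64(0.048)],[85.0, np.float64(-36.0), np.float64(-18.9), np.float64(-0.0), np.float64(-0.0), np.float64(0.0), np.float64(0.048)],[85.0, np.float64(-36.9), np.float64(-17.2), np.float64(-0.0), np.float64(-0.0), np.float64(0.0), np.float64(0.048)],[85.0, np.float64(-37.7), np.float64(-15.3), np.float64(-0.0), np
[... 631 characters left out ...]
.048)],[85.0, np.float64(-40.5), np.float64(-3.9), np.float64(-0.0), np.float64(-0.0), np.float64(0.0), np.float64(0.048)],[85.0, np.float64(-40.6), np.float64(-1.9), np.float64(-0.0), np.float64(-0.0), np.float64(0.0), np.float64(0.048)],[85.0, np.float64(-40.7), np.float64(0.0), np.float64(-0.0), np.float64(-0.0), np.float64(0.0), np.float64(0.048)],[85.0, np.float64(-40.6), np.float64(2.0), np.float64(-0.0), np.float64(-0.0), np.float64(0.0), np.float64(0.048)],[85.0, np.float64(-40.5), np.float64(4.0), np.float64(-0.0), np.float64(-0.0), np.float64(0.0), np.float64(0.048)],[85.0, np.float64(-40.2), np.float64(5.9), np.float64(-0.0), np.float64(-0.0), np.float64(0.0), np.float64(0.048)] ]
```

>>> {"api": "servo_tool", "payload": {"motion": [[85,-29,-28.5,0,0,0,0.048],[85,-30.5,-27,0,0,0,0.048],[85,-31.5,-25.5,0,0,0,0.048],[85,-33,-24,0,0,0,0.048],[85,-34,-22,0,0,0,0.048],[85,-35,-20.5,0,0,0,0.048],[85,-36,-19,0,0,0,0.048],[85,-37,-17,0,0,0,0.048],[85,-37.5,-15.5,0,0,0,0.048],[85,-38.5,-13.5,0,0,0,0.048]], "force": 40}}

```text
time: 1.1
tool_pos: [383.8, 177.3, 225.1]
tcp_rot: [-179.5, 0.1, 130.8]
ft_force: [0.9, -0.4, 0.1]
finger_gap: 84.7
```

>>> {"api": "servo_tool", "payload": {"motion": [[85,-39,-11.5,0,0,0,0.048],[85,-39.5,-9.5,0,0,0,0.048],[85,-40,-8,0,0,0,0.048],[85,-40,-6,0,0,0,0.048],[85,-40.5,-4,0,0,0,0.048],[85,-40.5,-2,0,0,0,0.048],[85,-40.5,0,0,0,0,0.048],[85,-40.5,2,0,0,0,0.048],[85,-40.5,4,0,0,0,0.048],[85,-40,6,0,0,0,0.048]]}}

```text
time: 2.1
tool_pos: [549.1, -211.4, 223.0]
tcp_rot: [-179.4, 0.2, 102.1]
ft_force: [0.9, 0.6, -1.1]
finger_gap: 85.0
```

```bash
sed -i 's/\[gap\]+\[round(v,1)/[gap]+[round(float(v),1)/; s/\[round(v,3) for v in rv/[round(float(v),3) for v in rv/' plan.py; python3 plan.py 553 -181 170 103.3 30 85
```

```text
2.1 [ 549.1 -211.4  223. ] [-179.4    0.2  102.1] F [ 0.9  0.6 -1.1] T [ 0.01 -0.04  0.03] gap 85.0 3
[ [85.0, 9.7, 3.6, 17.6, -0.003, 0.001, -0.007],[85.0, 9.7, 3.6, 17.6, -0.003, 0.001, -0.007],[85.0, 9.6, 3.6, 17.6, -0.003, 0.001, -0.007] ]
```

>>> {"api": "servo_tool", "payload": {"motion": [[85,10,3.5,18,-0.003,0.001,-0.007],[85,9,3.5,18,-0.003,0.001,-0.007],[85,9,3.5,17,-0.003,0.001,-0.007],[85,0,0,0,0,0,0]]}}

```text
time: 2.5
tool_pos: [553.0, -188.3, 165.0]
tcp_rot: [-179.7, -0.1, 102.7]
ft_force: [-1.0, -0.4, -0.2]
finger_gap: 85.2
```

```bash
python3 plan.py 553.3 -181 103 103.3 25 85;python3 - <<'E'
from h import *
a=snapshot("side");b=snapshot("top")
A=crop(a,200,180,110,140,4,"pics/_a.png");B=crop(b,260,110,100,110,3,"pics/_b.png")
c=np.zeros((560,740,3),np.uint8);c[:560,:440]=A;c[:330,440:]=B;cv2.imwrite("pics/c3.png",c)
E
```

```text
2.5 [ 553.  -188.3  165. ] [-1.797e+02 -1.000e-01  1.027e+02] F [-1.  -0.4 -0.2] T [-0.02  0.03  0.02] gap 85.2 3
[ [85.0, 2.3, 0.7, 20.7, -0.002, -0.0, -0.003],[85.0, 2.3, 0.7, 20.7, -0.002, -0.0, -0.003],[85.0, 2.3, 0.7, 20.7, -0.002, -0.0, -0.003] ]
```

View pics/c3.png

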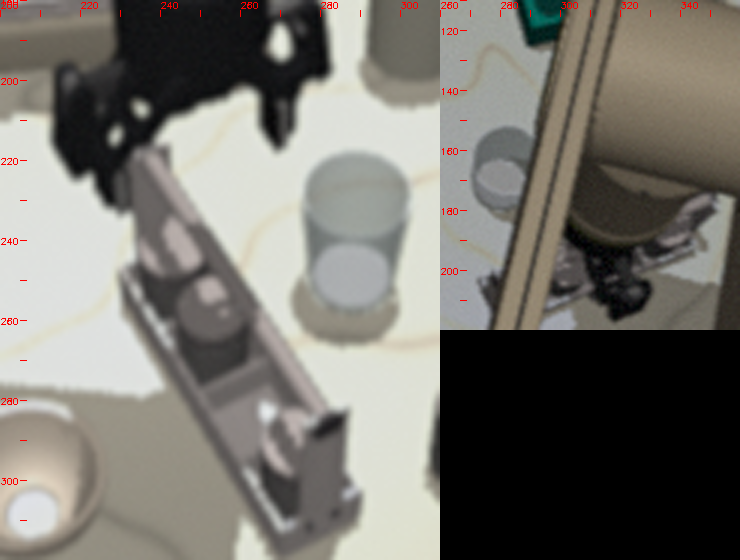

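The open jaws at (227,225) and (268,210) straddle the handle as planned. I'll go down and grip.

>>> {"api": "servo_tool", "payload": {"motion": [[85,2.5,1,21,0,0,-0.004],[85,2.5,1,21,0,0,-0.004],[85,2,0,20,0,0,0],[85,0,0,0,0,0,0]]}}

```text
time: 3.0
tool_pos: [558.5, -185.4, 111.9]
tcp_rot: [179.6, 0.5, 103.2]
ft_force: [-0.5, 0.9, -1.1]
finger_gap: 84.8
```

```bash
python3 plan.py 553.3 -181 103 103.3 25 85
```

```text
3.0 [ 558.5 -185.4  111.9] [179.6   0.5 103.2] F [-0.5  0.9 -1.1] T [ 0.01 -0.    0.02] gap 84.8 1
[ [85.0, 5.5, -4.1, 8.8, 0.006, 0.009, -0.003] ]
```

>>> {"api": "servo_tool", "payload": {"motion": [[85,5,-4,8.5,0.005,0.008,0],[85,0,0,0,0,0,0]]}}

```text
time: 3.2
tool_pos: [554.6, -182.3, 105.9]
tcp_rot: [179.8, 0.2, 103.1]
ft_force: [-0.2, 0.5, -0.1]
finger_gap: 84.8
```

>>> {"api": "servo_tool", "payload": {"motion": [[85,0,0,0,0,0,0]]}}

```text
time: 3.3
tool_pos: [555.4, -182.8, 107.4]
tcp_rot: [179.7, 0.2, 103.1]
ft_force: [0.5, -0.6, -0.1]
finger_gap: 85.0
```

>>> {"api": "servo_tool", "payload": {"motion": [[85,1,-2,5,0.002,0.003,0],[85,0,0,0,0,0,0],[8,0,0,0,0,0,0],[8,0,0,0,0,0,0],[8,0,0,0,0,0,0],[8,0,0,0,0,0,0],[8,0,0,0,0,0,0],[8,0,0,0,0,0,0]], "force": 40}}

```text
time: 4.1
tool_pos: [554.2, -183.0, 104.6]
tcp_rot: [179.7, 0.2, 103.1]
ft_force: [-1.3, -0.0, 1.5]
finger_gap: 10.3
```

>>> {"api": "servo_tool", "payload": {"motion": [[8,0,0,0,0,0,0],[8,0,0,0,0,0,0],[8,0,0,0,0,0,0]]}}

```text
time: 4.4
tool_pos: [554.1, -183.1, 104.6]
tcp_rot: [179.7, 0.2, 103.1]
ft_force: [-1.0, -0.1, 0.4]
finger_gap: 10.5
```

>>> {"api": "servo_tool", "payload": {"motion": [[8,0,0,-3,0,0,0],[8,0,0,-3,0,0,0],[8,0,0,-3,0,0,0],[8,0,0,-3,0,0,0],[8,0,0,0,0,0,0],[8,0,0,0,0,0,0],[8,0,0,0,0,0,0]]}}

```text
time: 5.1
tool_pos: [552.0, -182.3, 114.5]
tcp_rot: [179.9, 0.0, 103.1]
ft_force: [0.9, -0.6, -5.8]
finger_gap: 10.8
```

```bash
python3 plan.py 553.3 -181 103 103.3 25 8;python3 - <<'E'
from h import *
a=snapshot("side");cv2.imwrite("pics/side_l1.png",a)
A=crop(a,200,180,110,140,4,"pics/c4.png")
E
```

```text
5.1 [ 552.  -182.3  114.5] [179.9   0.  103.1] F [ 0.9 -0.6 -5.8] T [ 0.07 -0.01  0.01] gap 10.8 1
[ [8.0, 1.0, 1.5, 11.5, 0.001, 0.0, -0.003] ]
```

View pics/c4.png

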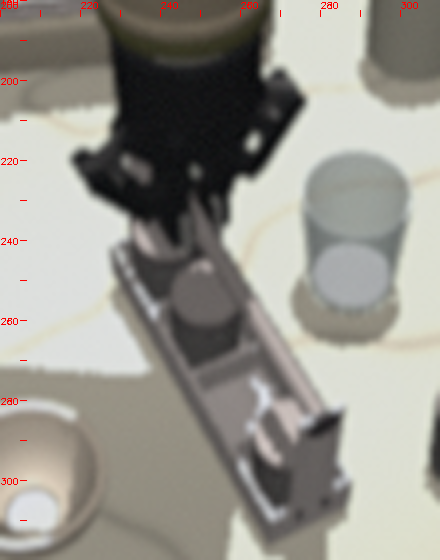

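The shaker-side end rose and the other end stayed on the bench, so the balance point is further toward -y. I'll average the force to see how far.

```bash
cat > avg.py <<'E'
from h import *
np.set_printoptions(precision=2,suppress=True)
L=[]
for i in range(12):
    snapshot("top");s=sense();L.append(np.r_[s['ft_force'],s['wrist_torque'],s['tool_pos']])
print(s['time'],np.mean(L,0),np.std(L,0)[:6],s['finger_gap'])
E
python3 avg.py
```

```text
5.75 [   0.28   -0.71   -5.46    0.04   -0.01    0.01  552.06 -182.31  114.49] [0.41 0.47 0.48 0.03 0.03 0.03] 10.40753910046065
```

Averaged force is about 5.5 N, which fits a balance point about 30 mm on the -y side and a weight near 9.8 N. I'll lower it, shift the grip 75 mm along the handle and lift again.

>>> {"api": "servo_tool", "payload": {"motion": [[8,0,0,3,0,0,0],[8,0,0,3,0,0,0],[8,0,0,3,0,0,0],[8,0,0,2.5,0,0,0],[8,0,0,0,0,0,0],[40,0,0,0,0,0,0],[40,0,0,0,0,0,0],[40,0,0,0,0,0,0],[40,0,0,0,0,0,0],[40,0,0,0,0,0,0]]}}

```text
time: 6.75
tool_pos: [556.2, -180.4, 108.7]
tcp_rot: [179.4, 0.1, 103.2]
ft_force: [-0.4, -0.1, 0.1]
finger_gap: 40.1
```

```bash
python3 plan.py 571 -255 103.5 103.3 20 40
```

```text
6.75 [ 556.2 -180.4  108.7] [1.794e+02 1.000e-01 1.032e+02] F [-0.4 -0.1  0.1] T [0.03 0.01 0.01] gap 40.1 4
[ [40.0, -19.0, -0.7, 1.3, 0.003, 0.0, -0.0],[40.0, -19.0, -0.7, 1.3, 0.003, 0.0, -0.0],[40.0, -19.0, -0.7, 1.3, 0.003, 0.0, -0.0],[40.0, -19.0, -0.7, 1.3, 0.003, 0.0, -0.0] ]
```

>>> {"api": "servo_tool", "payload": {"motion": [[40,-19,-1,1.5,0.004,0,0],[40,-19,-1,1.5,0.004,0,0],[40,-19,-1,1.5,0,0,0],[40,-19,-1,1.5,0,0,0],[40,0,0,0,0,0,0],[40,0,0,0,0,0,0]]}}

```text
time: 7.35
tool_pos: [570.6, -262.0, 102.5]
tcp_rot: [179.9, 0.1, 103.2]
ft_force: [-0.2, -0.8, 0.5]
finger_gap: 39.9
```

```bash
python3 plan.py 570 -255 103.5 103.3 20 40
```

```text
7.35 [ 570.6 -262.   102.5] [1.799e+02 1.000e-01 1.032e+02] F [-0.2 -0.8  0.5] T [-0.01  0.04  0.03] gap 39.9 1
[ [40.0, 6.9, 1.0, -1.0, 0.002, 0.003, -0.002] ]
```

>>> {"api": "servo_tool", "payload": {"motion": [[40,7,1,-1,0,0,0],[40,0,0,0,0,0,0],[8,0,0,0,0,0,0],[8,0,0,0,0,0,0],[8,0,0,0,0,0,0],[8,0,0,0,0,0,0],[8,0,0,0,0,0,0],[8,0,0,0,0,0,0]]}}

```text
time: 8.15
tool_pos: [570.1, -252.5, 103.6]
tcp_rot: [179.9, 0.2, 103.3]
ft_force: [0.8, -0.3, -1.3]
finger_gap: 10.6
```

>>> {"api": "servo_tool", "payload": {"motion": [[8,0,0,-3,0,0,0],[8,0,0,-3,0,0,0],[8,0,0,-3,0,0,0],[8,0,0,-3,0,0,0],[8,0,0,0,0,0,0],[8,0,0,0,0,0,0],[8,0,0,0,0,0,0]]}}

```text
time: 8.85
tool_pos: [566.1, -250.1, 111.0]
tcp_rot: [-179.7, -0.3, 103.3]
ft_force: [-0.4, -0.3, -9.0]
finger_gap: 10.1
```

```bash
python3 avg.py;python3 - <<'E'
from h import *
a=snapshot("side");cv2.imwrite("pics/side_l2.png",a)
A=crop(a,200,180,110,140,4,"pics/_a.png");b=cv2.imread("pics/side0.png")
c=np.hstack([A[:,:400],crop(b,200,180,100,140,4,"pics/_b.png")]);cv2.imwrite("pics/c5.png",c)
E
```

```text
9.45 [   0.13   -0.18   -8.33    0.03   -0.01    0.01  566.11 -250.1   111.1 ] [0.45 0.3  0.53 0.03 0.03 0.03] 10.339457481770346
```

View pics/c5.png

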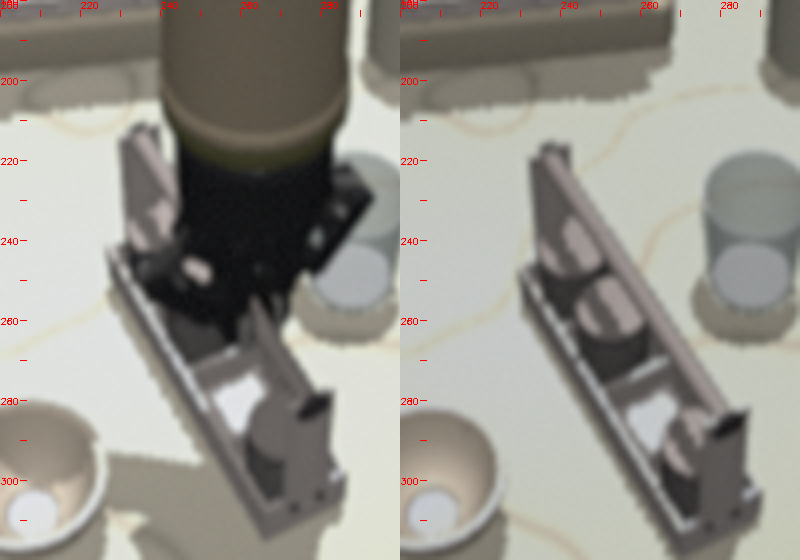

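```bash
cat > tilt.py <<'E'
import sys
from h import *
def tilt(imf,dT,pivot,ref="pics/side0.png"):
    """displacement of 4 patches seen by side vs ref; fit tilt (deg, + = far(+y) end up) and dz"""
    a=cv2.imread(ref).astype(np.float32);b=cv2.imread(imf).astype(np.float32)
    P=[((238,220),122,6),((282,286),122,6),((231,252),34,6),((272,312),8,7),((288,304),34,6)]
    u=np.array([-.230,.973,0]);A=[];B=[];X=[]
    for (x,y),z,h in P:
        t=a[y-h:y+h+1,x-h:x+h+1];s=b[y-h-14:y+h+15,x-h-14:x+h+15]
        m=cv2.matchTemplate(s,t,cv2.TM_CCOEFF_NORMED);_,v,_,(i,j)=cv2.minMaxLoc(m)
        if 0<i<28 and 0<j<28:
            q=lambda l,c,r:(l-r)/(2*(l-2*c+r)); di=i+q(m[j,i-1],m[j,i],m[j,i+1]);dj=j+q(m[j-1,i],m[j,i],m[j+1,i])
        else: di,dj=i,j
        d=np.array([di-14,dj-14]);print((x,y),d.round(2),round(float(v),2));
        if v<.8: continue
        X0=plane("side",(x,y),z);J=np.array([proj("side",X0+e)[0]-proj("side",X0-e)[0] for e in np.eye(3)]).T/2
        r=X0-pivot;s_=r@u;tv=np.array([0,0,1])*s_-u*r[2]
        A+=list(np.c_[J,J@tv]);B+=list(d)
    sol,res,_,_=np.linalg.lstsq(np.array(A),np.array(B),rcond=None)
    print("shift",sol[:3].round(1),"tilt deg",np.degrees(sol[3]).round(2),"rms",np.sqrt(np.mean((np.array(A)@sol-B)**2)).round(2))
if __name__=="__main__": tilt(sys.argv[1],None,np.array([float(v) for v in sys.argv[2:5]]))
E
python3 tilt.py pics/side_l2.png 571 -254 122; python3 tilt.py pics/side_l1.png 554 -183 122
```

```text
(238, 220) [-2.85 -4.74] 0.91
(282, 286) [-3.78 -4.9 ] 0.92
(231, 252) [-2.96 -4.89] 0.99
(272, 312) [-4.16 -4.84] 0.8
(288, 304) [-3.8  -4.37] 0.99
shift [-4.6  9.9  4.8] tilt deg 0.75 rms 0.23
(238, 220) [3.91 7.16] 0.56
(282, 286) [-1.26 -0.22] 0.98
(231, 252) [-1.86 -5.29] 0.98
(272, 312) [-2.72 -3.13] 0.97
(288, 304) [-2.68 -2.63] 0.99
shift [-1.2  3.1  6.3] tilt deg 4.1 rms 0.19
```

Lift 2 came up nearly level (0.75°) at 8.3 N. I'll raise it a little more to confirm it stays level.

>>> {"api": "servo_tool", "payload": {"motion": [[8,0,0,-4,0,0,0],[8,0,0,-4,0,0,0],[8,0,0,-3,0,0,0],[8,0,0,0,0,0,0],[8,0,0,0,0,0,0],[8,0,0,0,0,0,0],[8,0,0,0,0,0,0],[8,0,0,0,0,0,0]]}}

```text
time: 10.3
tool_pos: [566.4, -250.3, 123.6]
tcp_rot: [-179.7, -0.3, 103.3]
ft_force: [-0.5, -0.7, -8.3]
finger_gap: 10.4
```

```bash
python3 avg.py;python3 - <<'E'
from h import *
cv2.imwrite("pics/side_l3.png",snapshot("side"))
E
python3 tilt.py pics/side_l3.png 571 -254 122
```

```text
10.9 [   0.02    0.01   -8.56    0.03   -0.      0.    566.46 -250.29  123.65] [0.52 0.27 0.44 0.03 0.03 0.03] 10.014547188422329
(238, 220) [-2.79 -8.16] 0.93
(282, 286) [-3.54 -8.09] 0.92
(231, 252) [-2.91 -8.16] 0.98
(272, 312) [-4.   -7.69] 0.79
(288, 304) [-3.42 -7.44] 0.98
shift [-3.4 12.  13.6] tilt deg 1.04 rms 0.24
```

Still level when 20 mm up (8.5 N, about 1°), so this is the balance point. I'll check the shaker bars in the side view for an accurate target.

```bash
python3 - <<'E'
from h import *
crop(cv2.imread("pics/side0.png"),130,95,150,110,5,"pics/c6.png")
E
```

```text
(no output)
```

View pics/c6.png

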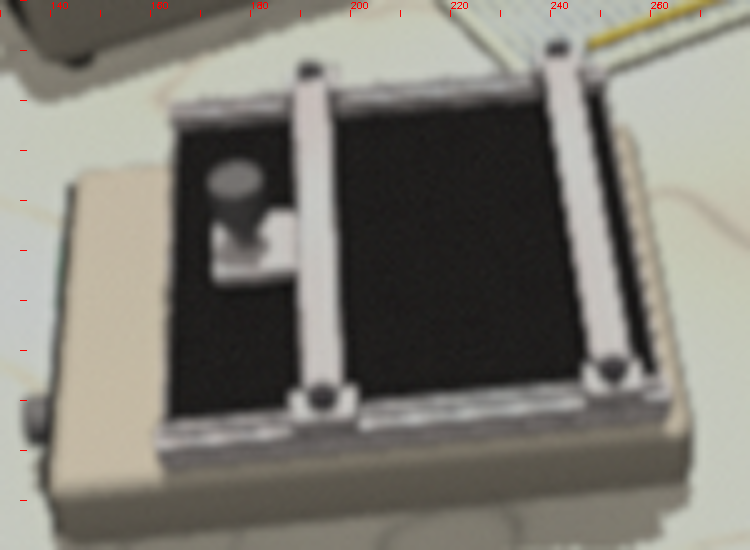

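The side crop shows the fixed bar's inner edge at (239,117)–(246,165), the sliding bar's inner edge at (196,117)–(198.4,169), the knob top at (177.2,131), and the bolts on the bar ends.

```bash
python3 - <<'E'
from h import *
np.set_printoptions(precision=1,suppress=True)
f=lambda X:np.array([X[0]*.991-X[1]*.136,X[0]*.136+X[1]*.991,X[2]])
for n,a,b in(("fixL",(241.5,104.7),(102,186.7)),("fixR",(252.8,168.8),(211.7,185.2)),("slL",(192,109),(98,245.3)),("slR",(194.7,174.3),(211.5,243.5)),("knob",(177.2,131),(151.3,259))):
    X,e=tri(a,b);print(n,X,f(X),round(e,1))
for z in(85,111):
    print(z,"fix in",[f(plane("side",p,z))[0] for p in((239,117),(246,165))],"fix out",[f(plane("side",p,z))[0] for p in((246,117),(255.6,165))],"sl in",[f(plane("side",p,z))[0] for p in((196,117),(198.4,169))])
    print(z,"top: fix in",[f(plane("top",p,z))[0] for p in((110,190.6),(207,189.3))],"out",[f(plane("top",p,z))[0] for p in((110,182.3),(207,181.5))],"sl in",[f(plane("top",p,z))[0] for p in((110,240),(207,239))])
E
```

```text
fixL [657.1 321.2 108.8] [607.5 407.7 108.8] 2.8
fixR [618.9  38.7 107.1] [608.1 122.5 107.1] 2.4
slL [507.1 340.4 109.7] [456.3 406.3 109.7] 2.9
slR [468.9  58.6 108.3] [456.7 121.8 108.3] 3.3
knob [449.6 203.7 143.1] [417.8 263.  143.1] 0.9
85 fix in [np.float64(597.3771752839273), np.float64(595.2032459856417)] fix out [np.float64(618.5830548335972), np.float64(620.95480744966)] sl in [np.float64(466.69703953563345), np.float64(466.60653334868977)]
85 top: fix in [np.float64(600.7579390483727), np.float64(600.9478711637794)] out [np.float64(623.5199890596599), np.float64(622.434262767657)] sl in [np.float64(469.83455785885064), np.float64(468.6434677019686)]
111 fix in [np.float64(595.067236748758), np.float64(592.9653952586)] fix out [np.float64(615.5699262832995), np.float64(617.8630312415717)] sl in [np.float64(468.72047309279424), np.float64(468.6329681040238)]
111 top: fix in [np.float64(594.9283705315869), np.float64(595.1133085884617)] out [np.float64(617.0919171785641), np.float64(616.0347388793018)] sl in [np.float64(467.4474773459972), np.float64(466.2877056101598)]
```

>>> {"api": "servo_tool", "payload": {"motion": [[8,0,0,-4,0,0,0],[8,0,0,-8,0,0,0],[8,0,0,-12,0,0,0],[8,0,0,-14,0,0,0],[8,0,0,-14,0,0,0],[8,0,0,-14,0,0,0],[8,0,0,-14,0,0,0],[8,0,0,-14,0,0,0],[8,0,0,-14,0,0,0],[8,0,0,-12,0,0,0]]}}

```text
time: 11.95
tool_pos: [567.3, -250.7, 255.5]
tcp_rot: [-179.8, -0.2, 103.3]
ft_force: [0.1, -0.4, -8.3]
finger_gap: 10.3
```

>>> {"api": "servo_tool", "payload": {"motion": [[8,0,0,-9,0,0,0],[8,0,0,-5,0,0,0],[8,0,0,-2,0,0,0],[8,0,0,0,0,0,0]]}}

```text
time: 12.35
tool_pos: [568.2, -251.2, 275.2]
tcp_rot: [-179.9, -0.1, 103.3]
ft_force: [-0.2, 0.0, -8.9]
finger_gap: 10.9
```

```bash
python3 plan.py 591.5 154 260 82.2 18 8; python3 - <<'E'
from h import *
cv2.imwrite("pics/side_l4.png",snapshot("side"))
E
```

```text
12.35 [ 568.2 -251.2  275.2] [-1.799e+02 -1.000e-01  1.033e+02] F [-0.2  0.  -8.9] T [-0.01  0.03  0.1 ] gap 10.9 23
[ [8.0, 16.9, 5.0, 0.7, -0.0, -0.0, 0.016],[8.0, 17.0, 4.8, 0.7, -0.0, -0.0, 0.016],[8.0, 17.1, 4.5, 0.7, -0.0, -0.0, 0.016],[8.0, 17.1, 4.2, 0.7, -0.0, -0.0, 0.016],[8.0, 17.2, 4.0, 0.7, -0.0, -0.0, 0.016],[8.0, 17.3, 3.7, 0.7, -0.0, -0.0, 0.016],[8.0, 17.3, 3.4, 0.7, -0.0, -0.0, 0.016],[8.0, 17.4, 3.1, 0.7, -0.0, -0.0, 0.016],[8.0, 17.4, 2.8, 0.7, -0.0, -0.0, 0.016],[8.0, 17.5, 2.6, 0.7, -0.0, -0.0, 0.016] ]
[ [8.0, 17.5, 2.3, 0.7, -0.0, -0.0, 0.016],[8.0, 17.5, 2.0, 0.7, -0.0, -0.0, 0.016],[8.0, 17.6, 1.7, 0.7, -0.0, -0.0, 0.016],[8.0, 17.6, 1.4, 0.7, -0.0, -0.0, 0.016],[8.0, 17.6, 1.2, 0.7, -0.0, -0.0, 0.016],[8.0, 17.6, 0.9, 0.7, -0.0, -0.0, 0.016],[8.0, 17.6, 0.6, 0.7, -0.0, -0.0, 0.016],[8.0, 17.6, 0.3, 0.7, -0.0, -0.0, 0.016],[8.0, 17.6, 0.0, 0.7, -0.0, -0.0, 0.016],[8.0, 17.6, -0.3, 0.7, -0.0, -0.0, 0.016] ]
[ [8.0, 17.6, -0.5, 0.7, -0.0, -0.0, 0.016],[8.0, 17.6, -0.8, 0.7, -0.0, -0.0, 0.016],[8.0, 17.6, -1.1, 0.7, -0.0, -0.0, 0.016] ]
```

View pics/side_l4.png

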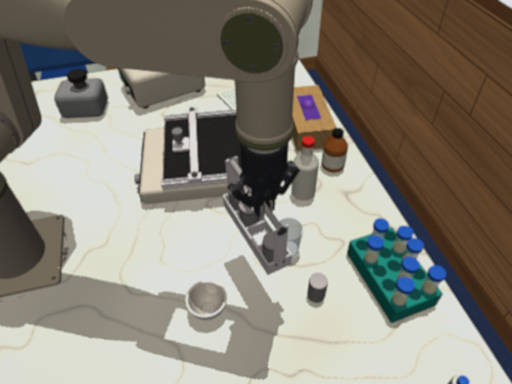

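The carrier hangs level from (228,195) to (288,265), and the bystanders are untouched. Now I'll carry it with ramped steps.

>>> {"api": "servo_tool", "payload": {"motion": [[8,4,1,0,0,0,0.004],[8,8,2,0,0,0,0.008],[8,12,3,0,0,0,0.012],[8,16,4,0.5,0,0,0.016],[8,17,4,0.5,0,0,0.016],[8,17,4,0.5,0,0,0.016],[8,17,3.5,0.5,0,0,0.016],[8,17,3,0.5,0,0,0.016],[8,17,3,0.5,0,0,0.016],[8,17,2.5,0.5,0,0,0.016]]}}

```text
time: 13.4
tool_pos: [570.7, -96.2, 264.9]
tcp_rot: [-179.3, -0.4, 94.9]
ft_force: [0.5, -0.4, -7.9]
finger_gap: 10.6
```

>>> {"api": "servo_tool", "payload": {"motion": [[8,17,2.5,0.5,0,0,0.016],[8,17,2,0.5,0,0,0.016],[8,17,2,0.5,0,0,0.016],[8,17,1.5,0.5,0,0,0.016],[8,17,1,0.5,0,0,0.016],[8,17,1,0.5,0,0,0.016],[8,17,0.5,0.5,0,0,0.016],[8,17,0,0.5,0,0,0.016],[8,15,0,0.5,0,0,0.016],[8,13,0,0.5,0,0,0.016]]}}

```text
time: 14.4
tool_pos: [573.9, 83.5, 256.0]
tcp_rot: [-178.8, -0.4, 85.4]
ft_force: [0.5, 0.3, -8.0]
finger_gap: 10.6
```

```bash
python3 plan.py 591.5 154 260 82.2 10 8
```

```text
14.4 [573.9  83.5 256. ] [-178.8   -0.4   85.4] F [ 0.5  0.3 -8. ] T [ 0.01 -0.08 -0.03] gap 10.6 8
[ [8.0, 9.0, 1.5, -0.5, -0.003, -0.001, 0.007],[8.0, 9.0, 1.4, -0.5, -0.003, -0.001, 0.007],[8.0, 9.0, 1.4, -0.5, -0.003, -0.001, 0.007],[8.0, 9.0, 1.3, -0.5, -0.003, -0.001, 0.007],[8.0, 9.0, 1.2, -0.5, -0.003, -0.001, 0.007],[8.0, 9.0, 1.2, -0.5, -0.003, -0.001, 0.007],[8.0, 9.0, 1.1, -0.5, -0.003, -0.001, 0.007],[8.0, 9.0, 1.0, -0.5, -0.003, -0.001, 0.007] ]
```

>>> {"api": "servo_tool", "payload": {"motion": [[8,11,1.5,-1,-0.003,0,0.008],[8,10,1.5,-1,-0.003,0,0.008],[8,9,1.5,-1,-0.003,0,0.008],[8,8,1.5,-1,-0.003,0,0.008],[8,6,1.5,-1,-0.003,0,0.008],[8,4,1.5,-1,-0.003,0,0.008],[8,2,1,0,-0.003,0,0.005],[8,0,0,0,0,0,0],[8,0,0,0,0,0,0]]}}

```text
time: 15.3
tool_pos: [589.1, 137.7, 261.7]
tcp_rot: [180.0, -0.4, 82.2]
ft_force: [0.3, -0.5, -7.9]
finger_gap: 10.6
```

```bash
python3 plan.py 591.5 154 225 82.2 10 8
```

```text
15.3 [589.1 137.7 261.7] [180.   -0.4  82.2] F [ 0.3 -0.5 -7.9] T [-0.04  0.03  0.05] gap 10.6 5
[ [8.0, 3.2, 0.0, 7.4, 0.0, -0.001, -0.0],[8.0, 3.3, 0.0, 7.4, 0.0, -0.001, -0.0],[8.0, 3.3, 0.0, 7.4, 0.0, -0.001, -0.0],[8.0, 3.3, 0.0, 7.4, 0.0, -0.001, -0.0],[8.0, 3.3, 0.0, 7.3, 0.0, -0.001, -0.0] ]
```

>>> {"api": "servo_tool", "payload": {"motion": [[8,2,0,3,0,0,0],[8,3,0,5,0,0,0],[8,3,0,6,0,0,0],[8,3,0,7,0,0,0],[8,2,0,5,0,0,0],[8,2,0,4,0,0,0],[8,1,0,2,0,0,0],[8,0,0,0,0,0,0],[8,0,0,0,0,0,0]]}}

```text
time: 16.2
tool_pos: [590.6, 154.3, 225.3]
tcp_rot: [-179.9, -0.3, 82.1]
ft_force: [-0.1, -0.1, -8.3]
finger_gap: 10.4
```

```bash
python3 plan.py 591.5 154 200 82.2 10 8;python3 - <<'E'
from h import *
a=snapshot("side");b=snapshot("top");cv2.imwrite("pics/side5.png",a)
A=crop(a,130,70,150,130,3,"pics/_a.png");B=crop(b,90,165,150,150,2,"pics/_b.png")
c=np.zeros((390,750,3),np.uint8);c[:,:450]=A;c[:300,450:]=B;cv2.imwrite("pics/c7.png",c)
E
```

```text
16.2 [590.6 154.3 225.3] [-179.9   -0.3   82.1] F [-0.1 -0.1 -8.3] T [-0.01 -0.   -0.01] gap 10.4 3
[ [8.0, -0.1, 0.3, 8.4, -0.001, -0.002, -0.0],[8.0, -0.1, 0.3, 8.4, -0.001, -0.002, -0.0],[8.0, -0.1, 0.3, 8.4, -0.001, -0.002, -0.0] ]
```

View pics/c7.png

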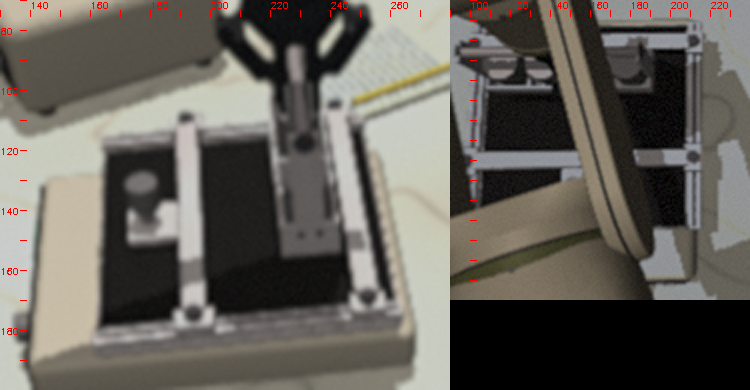

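The carrier hangs level over the mat. Its near-end bottom corners are at about (224.7,156) and (243.3,154) in the side view, left of the fixed bar. I'll check them numerically.

```bash
python3 - <<'E'
from h import *
f=lambda X:np.array([X[0]*.991-X[1]*.136,X[0]*.136+X[1]*.991,X[2]])
for p in((224.7,156),(243.3,154)):print(f(plane("side",p,121.5)).round(1))
print(proj("side",[591.5+.991*d+.136*-70,154-.136*d-.991*70,121.5] ) if 0 else [proj("side",[[.991*n+.136*164,-.136*n+.991*164,121.5]]).round(1).tolist() for n in(539,591)])
E
```

```text
[540.1 166.9 121.5]
[589.6 167.9 121.5]
[[[224.5, 156.7]], [[244.1, 154.9]]]
```

Within 3 mm of plan. I'll lower it gently.

>>> {"api": "servo_tool", "payload": {"motion": [[8,-0.5,0,3,0,0,0],[8,-0.5,0,5,0,0,0],[8,-0.5,0,6,0,0,0],[8,-0.5,0,5,0,0,0],[8,0,0,4,0,0,0],[8,0,0,2,0,0,0],[8,0,0,0,0,0,0]]}}

```text
time: 17.0
tool_pos: [590.5, 151.9, 198.4]
tcp_rot: [-179.9, -0.3, 82.1]
ft_force: [0.3, -0.3, -8.1]
finger_gap: 10.2
```

>>> {"api": "servo_tool", "payload": {"motion": [[8,0,0,2,0,0,0],[8,0,0,2,0,0,0],[8,0,0,0,0,0,0]]}}

```text
time: 17.3
tool_pos: [590.7, 152.0, 194.4]
tcp_rot: [-179.9, -0.4, 82.1]
ft_force: [-0.3, -0.0, -8.6]
finger_gap: 10.7
```

>>> {"api": "servo_tool", "payload": {"motion": [[8,0,0,2,0,0,0],[8,0,0,1,0,0,0],[8,0,0,0,0,0,0]]}}

```text
time: 17.6
tool_pos: [590.9, 152.1, 191.5]
tcp_rot: [-180.0, -0.4, 82.1]
ft_force: [-0.2, -0.3, -8.8]
finger_gap: 10.5
```

>>> {"api": "servo_tool", "payload": {"motion": [[8,0,0,1.5,0,0,0],[8,0,0,0,0,0,0]]}}

```text
time: 17.8
tool_pos: [591.0, 152.1, 190.0]
tcp_rot: [-180.0, -0.4, 82.1]
ft_force: [-0.7, 0.3, -8.7]
finger_gap: 10.8
```

>>> {"api": "servo_tool", "payload": {"motion": [[8,0,0,1.5,0,0,0],[8,0,0,0,0,0,0]]}}

```text
time: 18.0
tool_pos: [591.5, 152.6, 189.3]
tcp_rot: [179.9, -0.4, 82.1]
ft_force: [-0.9, 0.2, -8.3]
finger_gap: 10.5
```

>>> {"api": "servo_tool", "payload": {"motion": [[8,0,0,1.5,0,0,0],[8,0,0,0,0,0,0]]}}

```text
time: 18.2
tool_pos: [592.0, 153.3, 189.1]
tcp_rot: [179.8, -0.5, 82.1]
ft_force: [-0.3, -1.0, -8.3]
finger_gap: 10.6
```

>>> {"api": "servo_tool", "payload": {"motion": [[8,0,0,1.5,0,0,0],[8,0,0,0,0,0,0]]}}

```text
time: 18.4
tool_pos: [592.5, 153.8, 188.8]
tcp_rot: [179.7, -0.6, 82.1]
ft_force: [-1.1, -0.1, -7.3]
finger_gap: 10.1
```

>>> {"api": "servo_tool", "payload": {"motion": [[8,0,0,2,0,0,0],[8,0,0,2,0,0,0],[8,0,0,0,0,0,0]]}}

```text
time: 18.7
tool_pos: [594.3, 153.7, 189.0]
tcp_rot: [179.4, -0.6, 82.1]
ft_force: [-1.5, 0.9, -8.1]
finger_gap: 10.2
```

>>> {"api": "servo_tool", "payload": {"motion": [[8,0,0,2,0,0,0],[8,0,0,0,0,0,0]]}}

```text
time: 18.9
tool_pos: [595.1, 153.8, 189.0]
tcp_rot: [179.3, -0.7, 82.1]
ft_force: [-1.0, 0.0, -4.6]
finger_gap: 10.4
```

```bash
python3 plan.py 592 153 187.5 82.2 10 8; python3 -c "
from bench import *
s=sense();print(s['joint_pos'].round(2),s['joint_efforts'].round(1))"
```

```text
18.9 [595.1 153.8 189. ] [179.3  -0.7  82.1] F [-1.   0.  -4.6] T [-0.06  0.22 -0.06] gap 10.4 1
[ [8.0, -1.2, -3.0, 1.5, 0.013, -0.011, -0.001] ]
[ 9.46 10.09 86.82  0.42 82.2  17.28] [ -0.4 -62.5 -53.4  -0.1  -0.6  -0.1]
```

>>> {"api": "servo_tool", "payload": {"motion": [[8,-1,-1.5,1.5,0.007,-0.006,0],[8,0,-1.5,1.5,0.006,-0.005,0],[8,0,0,0,0,0,0]]}}

```text
time: 19.2
tool_pos: [593.5, 154.0, 188.7]
tcp_rot: [179.8, -0.1, 82.1]
ft_force: [-0.2, 0.1, -4.5]
finger_gap: 10.3
```

```bash
python3 plan.py 592 153 187.5 82.2 10 8
```

```text
19.2 [593.5 154.  188.7] [ 1.798e+02 -1.000e-01  8.210e+01] F [-0.2  0.1 -4.5] T [0.08 0.12 0.02] gap 10.3 1
[ [8.0, -1.2, -1.4, 1.2, 0.003, -0.002, -0.001] ]
```

>>> {"api": "servo_tool", "payload": {"motion": [[8,0,-0.8,1.5,0.003,-0.003,0],[8,0,-0.8,1.5,0.003,-0.003,0],[8,0,-0.8,1.5,0.003,-0.003,0],[8,0,0,0,0,0,0]]}}

```text
time: 19.6
tool_pos: [593.7, 153.7, 188.7]
tcp_rot: [179.9, 0.4, 82.1]
ft_force: [-0.4, 1.0, -3.8]
finger_gap: 10.3
```

```bash
python3 plan.py 592 153 187.5 82.2 10 8;python3 - <<'E'
from h import *
a=snapshot("side");cv2.imwrite("pics/side6.png",a)
crop(a,130,70,150,130,4,"pics/c8.png")
E
```

```text
19.6 [593.7 153.7 188.7] [179.9   0.4  82.1] F [-0.4  1.  -3.8] T [ 0.23  0.04 -0.04] gap 10.3 1
[ [8.0, -0.9, -1.6, 1.3, 0.001, 0.007, -0.002] ]
```

View pics/c8.png

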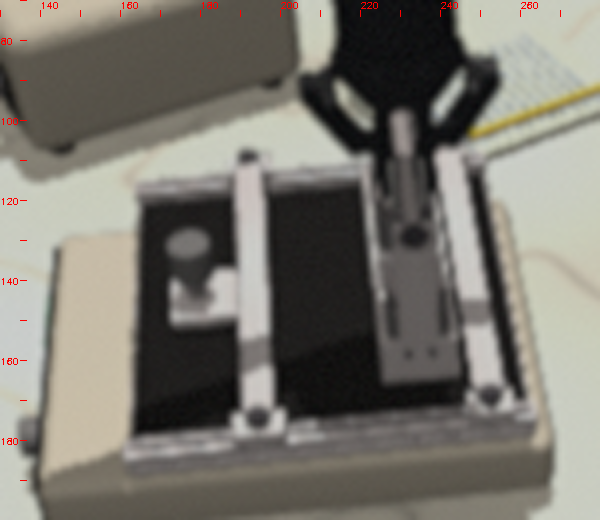

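The carrier stands upright on the mat, with its near-end bottom corners at (225,166) and (245,164), just inside the fixed bar. I'll let go.

>>> {"api": "servo_tool", "payload": {"motion": [[8,0,0,1,0,0,0],[40,0,0,0,0,0,0],[40,0,0,0,0,0,0],[40,0,0,0,0,0,0],[40,0,0,0,0,0,0],[40,0,0,0,0,0,0]]}}

```text
time: 20.25
tool_pos: [594.4, 153.0, 187.7]
tcp_rot: [179.8, 0.4, 82.1]
ft_force: [-0.3, 0.3, 0.1]
finger_gap: 39.9
```

>>> {"api": "servo_tool", "payload": {"motion": [[50,0,0,-8,0,0,0],[60,0,0,-16,0,0,0],[60,0,0,-20,0,0,0],[60,0,0,-20,0,0,0],[60,0,0,-20,0,0,0],[60,0,0,-15,0,0,0],[60,0,0,0,0,0,0]]}}

```text
time: 20.95
tool_pos: [594.6, 153.8, 297.3]
tcp_rot: [179.7, 0.3, 82.1]
ft_force: [0.3, 0.0, 0.2]
finger_gap: 59.9
```

```bash
python3 plan.py 451 203 220 82.2 30 60; python3 - <<'E'
from h import *
f=lambda X:np.array([X[0]*.991-X[1]*.136,X[0]*.136+X[1]*.991,X[2]])
for p in((225,166.2),(245,164.2)):print(f(plane("side",p,85)).round(1))
a=snapshot("side");cv2.imwrite("pics/side7.png",a)
E
```

```text
20.95 [594.6 153.8 297.3] [179.7   0.3  82.1] F [0.3 0.  0.2] T [ 0.03 -0.01  0.03] gap 59.9 6
[ [60.0, 4.9, -24.9, 12.7, 0.001, 0.001, -0.0],[60.0, 4.9, -24.9, 12.7, 0.001, 0.001, -0.0],[60.0, 4.9, -24.9, 12.8, 0.001, 0.001, -0.0],[60.0, 4.9, -24.9, 12.8, 0.001, 0.001, -0.0],[60.0, 4.9, -24.9, 12.8, 0.001, 0.001, -0.0],[60.0, 4.9, -24.8, 12.9, 0.001, 0.001, -0.0] ]
[538.4 166.6  85. ]
[592.9 166.9  85. ]
```

>>> {"api": "servo_tool", "payload": {"motion": [[60,5,-15,5,0,0,0],[60,5,-25,12,0,0,0],[60,5,-25,13,0,0,0],[60,5,-25,13,0,0,0],[60,5,-25,13,0,0,0],[60,3,-20,10,0,0,0],[60,0,-8,5,0,0,0],[60,0,0,0,0,0,0]]}}

```text
time: 21.8
tool_pos: [448.6, 200.3, 212.9]
tcp_rot: [-179.7, 0.6, 82.0]
ft_force: [0.6, 0.1, 0.9]
finger_gap: 60.1
```

```bash
python3 plan.py 450 203.5 170 82.2 30 60
```

```text
21.8 [448.6 200.3 212.9] [-179.7    0.6   82. ] F [0.6 0.1 0.9] T [ 0.03  0.   -0.02] gap 60.1 2
[ [60.0, 1.9, 0.6, 21.5, -0.002, 0.006, -0.002],[60.0, 1.8, 0.5, 21.5, -0.002, 0.006, -0.002] ]
```

>>> {"api": "servo_tool", "payload": {"motion": [[60,2,0.5,15,-0.002,0.006,0],[60,1.5,0.5,20,-0.002,0.004,0],[60,0,0,20,0,0,0],[60,0,0,20,0,0,0],[60,0,0,10,0,0,0],[60,0,0,0,0,0,0]]}}

```text
time: 22.4
tool_pos: [456.4, 202.1, 127.9]
tcp_rot: [179.7, -0.0, 81.9]
ft_force: [1.0, -0.5, 0.2]
finger_gap: 59.9
```

```bash
python3 plan.py 450 203.5 117 82.2 30 60
```

```text
22.4 [456.4 202.1 127.9] [179.7  -0.   81.9] F [ 1.  -0.5  0.2] T [-0.02  0.    0.01] gap 59.9 1
[ [60.0, 0.5, -6.6, 10.9, 0.006, -0.001, -0.005] ]
```

>>> {"api": "servo_tool", "payload": {"motion": [[60,0.5,-6.5,9,0.005,0,-0.004],[60,0,0,0,0,0,0],[26,0,0,0,0,0,0],[26,0,0,0,0,0,0],[26,0,0,0,0,0,0],[26,0,0,0,0,0,0],[26,0,0,0,0,0,0],[26,0,0,0,0,0,0]], "force": 30}}

```text
time: 23.2
tool_pos: [451.6, 203.9, 121.3]
tcp_rot: [179.8, -0.1, 82.1]
ft_force: [-0.2, 0.1, -1.7]
finger_gap: 29.0
```

```bash
python3 plan.py 450 203.5 117 82.2 30 28; python3 avg.py
```

```text
23.2 [451.6 203.9 121.3] [ 1.798e+02 -1.000e-01  8.210e+01] F [-0.2  0.1 -1.7] T [-0.02  0.13  0.02] gap 29.0 1
[ [28.0, -0.6, -1.6, 4.2, 0.003, -0.002, -0.001] ]
23.8 [ -0.02   0.18  -2.25  -0.01   0.1    0.   451.62 203.87 121.28] [0.35 0.48 0.66 0.04 0.02 0.03] 28.91091612553485
```

The knob is gripped (opening 29 mm). I'll slide the clamp toward the carrier.

>>> {"api": "servo_tool", "payload": {"motion": [[26,0,4,0,0,0,0],[26,0,8,0,0,0,0],[26,0,8,0,0,0,0],[26,0,8,0,0,0,0],[26,0,8,0,0,0,0],[26,0,8,0,0,0,0],[26,0,6,0,0,0,0],[26,0,3,0,0,0,0],[26,0,0,0,0,0,0]]}}

```text
time: 24.7
tool_pos: [508.4, 196.2, 121.3]
tcp_rot: [179.9, -0.1, 82.1]
ft_force: [-3.5, 0.5, 0.7]
finger_gap: 28.8
```

```bash
python3 plan.py 525 193.5 119 82.2 8 26
```

```text
24.7 [508.4 196.2 121.3] [ 1.799e+02 -1.000e-01  8.210e+01] F [-3.5  0.5  0.7] T [0.09 0.42 0.03] gap 28.8 3
[ [26.0, -0.1, 5.6, 0.8, 0.0, -0.001, -0.0],[26.0, -0.1, 5.6, 0.8, 0.0, -0.001, -0.0],[26.0, -0.1, 5.6, 0.8, 0.0, -0.001, -0.0] ]
```

>>> {"api": "servo_tool", "payload": {"motion": [[26,0,3,0,0,0,0],[26,0,4,0,0,0,0],[26,0,3,0,0,0,0],[26,0,0,0,0,0,0]]}}

```text
time: 25.1
tool_pos: [518.8, 194.8, 121.3]
tcp_rot: [179.9, -0.1, 82.1]
ft_force: [-0.6, 0.4, -0.9]
finger_gap: 29.2
```

>>> {"api": "servo_tool", "payload": {"motion": [[26,0,2,0,0,0,0],[26,0,2,0,0,0,0],[26,0,0,0,0,0,0]]}}

```text
time: 25.4
tool_pos: [522.4, 194.3, 121.3]
tcp_rot: [-180.0, -0.1, 82.2]
ft_force: [-0.3, -0.5, -1.0]
finger_gap: 28.8
```

>>> {"api": "servo_tool", "payload": {"motion": [[26,0,2,0,0,0,0],[26,0,2,0,0,0,0],[26,0,0,0,0,0,0]]}}

```text
time: 25.7
tool_pos: [525.4, 193.9, 121.3]
tcp_rot: [-179.9, -0.1, 82.2]
ft_force: [-1.0, -0.1, -0.3]
finger_gap: 29.2
```

>>> {"api": "servo_tool", "payload": {"motion": [[26,0,2,0,0,0,0],[26,0,2,0,0,0,0]]}}

```text
time: 25.9
tool_pos: [526.4, 193.7, 121.2]
tcp_rot: [-179.5, -0.0, 82.2]
ft_force: [-21.4, 1.1, 6.6]
finger_gap: 28.9
```

>>> {"api": "servo_tool", "payload": {"motion": [[26,0,2,0,0,0,0],[26,0,2,0,0,0,0]]}}

```text
time: 26.1
tool_pos: [526.3, 193.7, 121.1]
tcp_rot: [-179.0, 0.1, 82.3]
ft_force: [-16.0, -0.2, 8.6]
finger_gap: 29.0
```

It stalls at a 21 N push, with the knob at n=495.3 (expected ~496), so it's snug. I'll release and retreat upward.

>>> {"api": "servo_tool", "payload": {"motion": [[26,0,0,0,0,0,0],[44,0,0,0,0,0,0],[44,0,0,0,0,0,0],[44,0,0,0,0,0,0],[44,0,0,-5,0,0,0],[44,0,-2,-15,0,0,0],[44,0,-2,-20,0,0,0],[44,0,-5,-25,0,0,0],[44,0,-10,-30,0,0,0],[44,0,-15,-30,0,0,0]]}}

```text
time: 27.1
tool_pos: [493.9, 196.9, 251.5]
tcp_rot: [-178.9, 0.2, 82.2]
ft_force: [-0.7, 0.4, 0.6]
finger_gap: 44.1
```

>>> {"api": "servo_tool", "payload": {"motion": [[44,0,-30,-25,0,0,0],[44,0,-40,-15,0,0,0],[44,0,-40,0,0,0,0],[44,0,-40,0,0,0,0],[44,0,0,0,0,0,0],[44,0,0,0,0,0,0]]}}

```text
time: 27.7
tool_pos: [342.7, 218.9, 311.6]
tcp_rot: [179.9, -0.5, 82.2]
ft_force: [0.4, -0.7, 0.2]
finger_gap: 44.1
```

```bash
python3 - <<'E'
from h import *
a=snapshot("side");b=snapshot("top");print(sense()['tool_pos'],sense()['time'])
A=crop(a,130,70,200,180,2,"pics/_a.png");B=crop(a,180,90,90,100,4,"pics/_b.png")
B=crop(a,190,95,80,100,5,"pics/_b.png")
c=np.zeros((500,800,3),np.uint8);c[:360,:400]=A;c[:500,400:]=B;cv2.imwrite("pics/c9.png",c);cv2.imwrite("pics/side9.png",a);cv2.imwrite("pics/top9.png",b)
E
```

```text
[343.35305902 218.71873098 311.09081111] 27.8
```

View pics/c9.png

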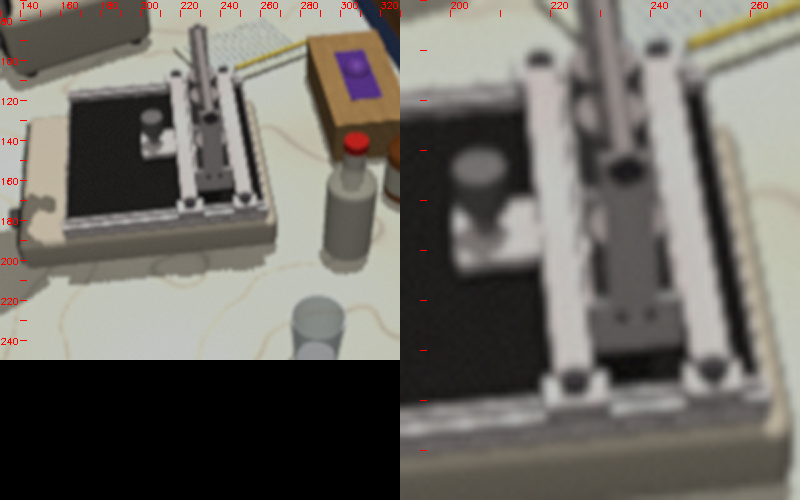

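The carrier stands upright between the two bars, flush with both, with its near end at (237,162) and the gripper clear. I'll check the bystanders against the first picture and hand in.

```bash
python3 - <<'E'
from h import *
a=cv2.imread("pics/side0.png");b=cv2.imread("pics/side9.png")
for n,(x,y) in dict(mortar=(207,302),beaker=(288,245),spare=(317,288),bottle=(306,170),rack=(395,265)).items():
    m=cv2.matchTemplate(b[y-30:y+31,x-30:x+31],a[y-20:y+21,x-20:x+21],cv2.TM_CCOEFF_NORMED);_,v,_,l=cv2.minMaxLoc(m);print(n,l[0]-10,l[1]-10,round(v,2))
print(hand_in())
E
```

```text
mortar 0 0 1.0
beaker 0 0 0.99
spare 0 0 1.0
bottle 0 0 1.0
rack 0 0 1.0
the job is handed in; nothing more can be done
None
```

The jar carrier is on the shaker, clamped snug against the fixed bar, and the job is handed in. It finished at about 28 s of the 72 s allowed; the hand-in gave no verdict.

- **Balance point:** I made two trial grips. The first, about 41 mm from mid-handle towards the shaker, raised only that end (about 4° tilt, 5.5 N). The second, about 31 mm towards the other end, lifted at 8.3–8.6 N and about 1° of tilt. I carried it from there.
- **Placing:** I carried it level and lowered it onto the mat. Just before I let go it still showed about 3.8 N of lift, and I opened the fingers about 1 mm lower. It sits lengthwise, about 3 mm from midway along the bars.
- **Clamping:** I pushed the sliding bar by its knob until it stopped, at a force of about 21 N. The knob ended within about 1 mm of where a 52 mm carrier should put it.
- **Last checks:** The final picture shows the carrier upright between the two bars with the gripper well clear. The mortar, beaker, spare jar and wash bottle, and a bottle rack nearby, have not moved in the images.
- **What disagreed:**
  - The force in the first trial lift implied a balance point nearer the middle than where the carrier lifted level. I went by the level lift.
  - The bars first measured about 131 mm apart, not the stated 145 mm, so the clamp may have started slightly closed.

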